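# Pin the hold-down bar over the tray of steel plates

## Robot

A 6-joint arm with a two-finger parallel gripper is mounted at the origin on the work surface. World frame = base frame: x ahead of the robot, y to its left, z up, the work surface at z = 0. Lengths are in mm, angles in degrees, forces in N, time in s.
With the tool pointing down it reaches from about 300 to 850 mm from the base axis. Payload 4.2 kg.
Tool frame: the origin (TCP) lies on the centre line of the jaws, within the pads' length; the fingertips stand 11 mm ahead of it and the grasp point (between the pads) lies 8 mm behind it; z points along the fingers, y is the direction in which the jaws open and shut (so a half turn about z gives the same grasp; the last joint's range is limited). The gripper opens to 91 mm and grips with 3 to 60 N. Pads are 32 mm wide; open, the fingers measure 118 mm over their backs; the gripper's body (76 mm by 178 mm) begins 60 mm behind the grasp point.
Start: joints at [70.646, 18.312, 89.639, -0, 72.044, -1.146], TCP at [179.677, 546.222, 224.976] pointing down, gripper open.
Joint ranges: [-177.97, 177.97], [-48.28, 115.42], [12.27, 149.76], [-77.06, 257.06], [2.81, 150.46], [-146.56, 146.56]. Speed limits (degrees/s): [147.25, 147.25, 180, 180, 180, 180].

## Interface

Orientations are given as [roll, pitch, yaw] about the fixed x, y, z axes, in that order (R = Rz(yaw) Ry(pitch) Rx(roll)).
In Python, from workcell import env, grab_frame gives the robot as it stands. The module is installed in compiled form; this text tells all that it offers.
- The arm moves only by the tool arm_command, never from a script. Its argument "series" is one flat list of numbers, 6 for each row, row after row: the shift along the world's x, y, z each as a share of 400 mm, from -1 to 1, then the turn, a rotation vector about the world's x, y, z each as a share of 45 degrees, from -1 to 1. A call has 1 to 20 rows; each row shifts and turns the commanded pose from where the row before left it; what a row does not reach is not made up. A row lasts 1/12 s, in which the tool goes at most 41.7 mm and 7.16 degrees, less where a joint would pass 70% of its speed; a pose out of reach is approached as far as the arm can. A call with a number of a shift or a turn outside -1 to 1 is refused whole. A call with a gripper value outside its range is refused whole. "hand" is the opening, from 0 (shut) to 1 (fully open), set as the call begins (left out, the last holds). The fingers move at their own pace and stop on an object; "newtons" is the grip in N (left out, the last holds). Time passes only in rows, so rows that do not move let the fingers close. It gives the time, the measured TCP pose, the force and the opening at its end, in the units of the state.
- env.state(): the state, without advancing time (a new reading comes with each control period).
- grab_frame(name): name is "side" or "top" or "wrist"; returns a dict with "frame" (400x640x3 uint8, red, green, blue), "intrinsics" (3x3 intrinsics, pixels), "R" (3x3) and "t" (3): a world point X has camera coordinates R X + t; the wrist camera has in their place "tool_from_camera" (4x4, takes a point from camera to tool coordinates, whose origin is the TCP and whose axes are the flange's). Camera axes: x right, y down, z forward; pixel columns grow to the right and rows downward; lengths in mm; the calibration is good to about 2 mm. A picture is of the moment at which its call begins: read the wrist's pose just before it. There is no depth.
- env.job_done(): hands the job in, once; it reports no verdict.
The state is a dict: "time_s": time; "qpos": joint angles; "qvel": joint speeds; "effort": joint torques, N m; "ee_pos": TCP position; "ee_rot": TCP orientation; "force": force on the tool from outside, world axes, zero at the start; "torque": the same for the moment, N m; "gripper_width": finger opening in mm.
Only numpy, scipy, OpenCV 4.12 (cv2) and the standard library are available. Lean on these libraries where they do the work, as an engineer would, in place of code of your own. Each camera call takes 0.05 s, during which the arm holds its last target.

## Task

Swing the yellow hold-down bar all the way down over the tray of galvanised plates, so that its end lies between the two blue cheeks and the holes line up. Then take the blue-handled pin from its wooden rest and thread it, from the cheek facing the robot, through all four holes until its handle is up against that cheek; let go of it. Leave the jar, the tape roll and the hammer where they are.

Things in the scene. Friction and masses are not known exactly. Their poses are not given: they have to be found in the camera images.
- carrier: Plywood board 170 x 320 x 12 mm, fixed to the table, carrying the clevis (two blue cheeks, -y end), the bar's hinge (+y end) and between them a clear tray, 150 (x) x 100 mm (y), 52 mm high, of plates reaching 58 mm above the table. Origin: centre of its underside. x points away from the robot (yaw -0.1 to 0.45), z up.
- clevis (a point): Middle of the clevis, on the common axis of its holes, 85 mm above the table. Axes as the board: x = hole axis, away from the robot, y = towards the hinge. Two blue cheeks, x from -30 to -24 and 24 to 30 mm, 44 mm wide (y), tops 17 mm above this point; each has a 14 mm round hole on the axis. The pin enters from the -x side.
- hinge (a point): The bar's hinge axis, mid-width, 200 mm from point clevis along +y, at the same height, axes as the board. The bar turns about x here. Two grey cheeks, 36 mm wide (y), rising 14 mm above this point, flank the bar.
- bar (a joint): Angle of the yellow bar, rad: 0 = fully down on its stop, level, pointing from hinge to clevis, all four holes in line; pi/2 = upright; 1.75 = upper stop, leaning back. Stiff hinge (friction 0.28 Nm, bar 180 g): stays where it is left. At the start 1.1 to 1.7.
- bar_face (a point): A point on the yellow bar's outer face, mid-width, 172 mm from the hinge axis along the bar and 16 mm outward; a good place to push. z = outward normal (up when down), y = along the bar to the hinge. The bar is a channel 34 mm wide, 212 mm long; the face covers the first 180 mm, then two 4 mm flanges (x 13 to 17 mm either side), each with a 14 mm hole 200 mm from the hinge, go on.
- pin_grip (a point): Middle of the pin's blue handle, on the rod's line; x = along the pin to its tip, z up. Handle: 32 mm long (x), 16 mm wide (y, grasp across this from above), z from -19 to +13 mm. A 10 mm steel rod, 85 mm long, leaves its front 16 mm ahead of this point. About 75 g. At the start it lies level in the wooden rest, 45 mm above the table, tip away from the robot; lift it straight up.
- pin_tip (a point): The end of the pin's rod, on its axis, 101 mm ahead of pin_grip, same axes. The last 12 mm taper to 4 mm. With the handle against the near cheek the tip is at x = +55 mm from point clevis.
- rest: Light wooden rest fixed to the table, 64 x 60 mm, 50 mm high, with two open-topped notches in line along its x that carry the rod; the handle overhangs on its -x side. Origin at the centre of its underside.
- jar: Bystander: amber jar with a steel cap, 68 mm in diameter, 60 mm high, standing; origin at the centre of its underside.
- tape: Bystander: roll of black tape, 92 mm in diameter, 38 mm high, lying flat; origin at the centre of its underside.
- hammer: Bystander: hammer lying on the table at the robot's right, its length along its x; origin at its underside.

How it is judged:
By the outcome, as a careful person would: the job done as asked, in the order asked, and still so for the second after the job is handed in, with the robot touching nothing.
It also fails if it takes over 64 s, if anything falls off the work surface, if the arm or the gripper's body presses on something with over 40 N, if the wrist force passes 120 N, or if a joint passes its speed limit or range.

## Working session

There is one attempt and no reset: what is moved stays moved. The work goes in short steps, Python scripts to look and compute and a tool call to move; the robot and the scene stay as the last step left them, time stands still between calls to the robot, and variables do not carry over. Pictures are saved under pics/ and viewed, and the job is handed in when it is done.

Besides the shell and the picture viewer there is one more tool, called after ">>>" as a command line: name --argument value ..., lists and objects as JSON in quotes. arm_command: Moves the arm, as the interface text tells. Shift numbers are shares of 400 mm and turn numbers shares of 45 degrees, none past 1 either way. Its arguments: {"type":"object","properties":{"series":{"type":"array"},"hand":{"type":"number"},"newtons":{"type":"number"}},"required":["series"]}

```bash
mkdir -p pics
python3 - <<'E'
from workcell import env, grab_frame
import cv2,pickle
d={}
s=env.state(); print(s)
for n in ("side","top","wrist"):
    f=grab_frame(n); d[n]=f; cv2.imwrite(f"pics/{n}0.png",f["frame"][:,:,::-1]); print(n,{k:v.tolist() for k,v in f.items() if k!="frame"})
pickle.dump((s,d),open("f0.pkl","wb"))
E
```

```text
{'time_s': 0.0, 'qpos': array([ 7.06451443e+01,  1.83497711e+01,  8.97064811e+01, -2.69910101e-03,
        7.20432777e+01, -1.14642952e+00]), 'qvel': array([-0.07449459,  0.02670195, -0.00497889, -0.03641036,  0.16391416,
        0.06218816]), 'effort': array([-9.93344256e-04, -4.12458479e+01, -2.31970131e+01,  7.25494232e-02,
        4.58169007e-02, -1.43206439e-04]), 'ee_pos': array([179.52936758, 545.74173461, 224.13850073]), 'ee_rot': array([-1.79900439e+02,  5.74306998e-04,  1.61792409e+02]), 'force': array([0.2620003 , 0.0137674 , 0.43133255]), 'torque': array([-0.00223216,  0.01094376,  0.00388676]), 'gripper_width': 91.0898868457773}
side {'intrinsics': [[435.1462084779914, 0.0, 315.30429901500753], [0.0, 435.1462084779914, 205.40521755227078], [0.0, 0.0, 1.0]], 'R': [[-0.9931836883219087, -0.11562049239384771, -0.014766956013143042], [-0.05154009363080978, 0.5492568463931055, -0.8340626687718543], [0.10454558814133315, -0.8276163473668853, -0.5514720315403838]], 't': [532.1089573917014, 96.98011393001435, 1030.4136505797906]}
top {'intrinsics': [[506.42956054624347, 0.0, 323.92380278530817], [0.0, 506.42956054624347, 186.91709893030367], [0.0, 0.0, 1.0]], 'R': [[-0.029293916202227717, -0.9995515254074281, 0.006214058997159245], [-0.9850043156092544, 0.027809014260404618, -0.1702737706078325], [0.17002460029266647, -0.01110886049727557, -0.9853772011335411]], 't': [11.597240914122331, 582.1165703924966, 1302.5454418034146]}
wrist {'intrinsics': [[276.4490436365391, 0.0, 316.3950935732495], [0.0, 276.4490436365391, 196.96304365301654], [0.0, 0.0, 1.0]], 'tool_from_camera': [[0.0002832829293470961, -0.9709349749462108, -0.239343255967202, 66.87127776171053], [0.9999995911755252, 6.952042249446788e-05, 0.000901562916360993, -0.29778216767784027], [-0.0008587197233333105, -0.23934341351520505, 0.9709345976981789, -160.53313649474882], [0.0, 0.0, 0.0, 1.0]]}
```

View pics/side0.png

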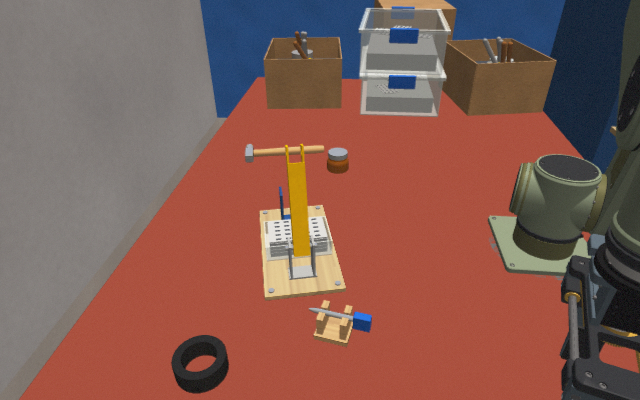

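View pics/top0.png

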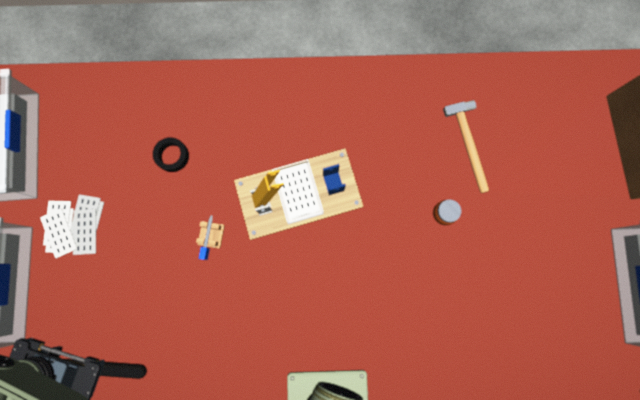

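View pics/wrist0.png

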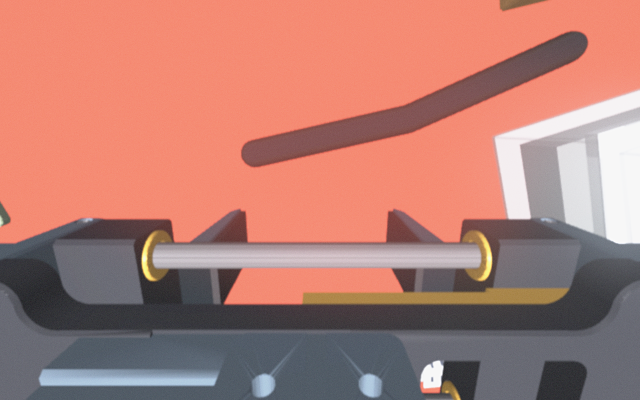

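The side view shows the bar upright, with the board around (300,250), the rest and pin around (340,320), and the tape around (200,365). In the top view the board corners are about (235,180), (346,150), (362,208) and (250,239). The pin runs from its handle (204,254) to its tip (211,218). Next I'll measure these properly.

```bash
cat > h.py <<'E'
import numpy as np,cv2,pickle
from scipy.spatial.transform import Rotation as Ro
def cam(f,s=None):
    K=np.array(f["intrinsics"])
    if "R" in f: R=np.array(f["R"]);t=np.array(f["t"])
    else:
        T=np.array(f["tool_from_camera"]);Rw=Ro.from_euler('xyz',s["ee_rot"],degrees=True).as_matrix()
        Rc=Rw@T[:3,:3];c=Rw@T[:3,3]+s["ee_pos"];R=Rc.T;t=-R@c
    return K,R,t
def ray(f,uv,s=None):
    K,R,t=cam(f,s);d=R.T@np.linalg.solve(K,[uv[0],uv[1],1.]);return -R.T@t,d/np.linalg.norm(d)
def onz(f,uv,z,s=None):
    c,d=ray(f,uv,s);return c+d*(z-c[2])/d[2]
def tri(rays):
    A=0;b=0
    for c,d in rays:
        P=np.eye(3)-np.outer(d,d);A=A+P;b=b+P@c
    X=np.linalg.solve(A,b);return X,[np.linalg.norm((np.eye(3)-np.outer(d,d))@(X-c)) for c,d in rays]
def proj(f,X,s=None):
    K,R,t=cam(f,s);p=K@(R@np.asarray(X,float)+t);return p[:2]/p[2]
E
python3 - <<'E'
from h import *
s,d=pickle.load(open("f0.pkl","rb"))
t=d["top"]["frame"];sd=d["side"]["frame"]
cv2.imwrite("pics/topc.png",cv2.resize(t[130:280,150:390],None,fx=3.3,fy=3.3,interpolation=cv2.INTER_CUBIC)[:,:,::-1])
cv2.imwrite("pics/sidec.png",cv2.resize(sd[140:350,230:390],None,fx=2.8,fy=2.8,interpolation=cv2.INTER_CUBIC)[:,:,::-1])
for n,roi in (("top",(130,280,150,390)),("side",(140,350,230,390))):
    im=d[n]["frame"]; h=cv2.cvtColor(im,cv2.COLOR_RGB2HSV)
    m=np.zeros(h.shape[:2],np.uint8);a,b,c,e=roi;m[a:b,c:e]=1
    for nm,lo,hi in (("blue",(100,120,40),(130,255,255)),("yel",(18,200,120),(30,255,255)),("wood",(12,40,120),(28,190,255))):
        k=cv2.inRange(h,lo,hi)*m
        nn,lab,st,ce=cv2.connectedComponentsWithStats(k)
        for i in range(1,nn):
            if st[i,4]>25:
                pts=np.argwhere(lab==i)[:,::-1].astype(np.float32)
                r=cv2.minAreaRect(pts);print(n,nm,st[i],ce[i].round(1),cv2.boxPoints(r).round(1).tolist())
E
```

```text
top blue [324 165  21  29 364] [332.6 179.3] [[321.5, 169.5], [337.1000061035156, 164.3000030517578], [345.1000061035156, 188.3000030517578], [329.5, 193.5]]
top blue [199 247  10  13  98] [203.4 252.9] [[198.39999389648438, 258.1000061035156], [200.8000030517578, 246.1999969482422], [208.6999969482422, 247.6999969482422], [206.3000030517578, 259.70001220703125]]
top yel [267 172  10  12  49] [270.2 177.3] [[264.0, 180.1999969482422], [271.8999938964844, 169.10000610351562], [276.5, 172.3000030517578], [268.6000061035156, 183.39999389648438]]
top yel [254 179  27  27 274] [263.6 193.5] [[248.1999969482422, 198.8000030517578], [267.29998779296875, 174.89999389648438], [280.0, 185.0], [260.8999938964844, 208.89999389648438]]
top wood [ 234  149  129   91 4068] [297.8 195.8] [[232.39999389648438, 179.89999389648438], [346.20001220703125, 147.39999389648438], [363.29998779296875, 207.10000610351562], [249.5, 239.60000610351562]]
top wood [196 221  12  25 170] [202.1 232.9] [[195.1999969482422, 243.6999969482422], [200.39999389648438, 220.1999969482422], [208.3000030517578, 222.0], [203.1
[... 1395 characters left out ...]
de wood [283 208   8   7  42] [286.8 211. ] [[283.0, 208.0], [290.0, 208.0], [290.0, 214.0], [283.0, 214.0]]
side wood [291 242  20  25 225] [301.  259.1] [[291.0, 242.0], [310.0, 242.0], [310.0, 266.0], [291.0, 266.0]]
side wood [321 300   9  11  72] [325.6 305. ] [[320.5, 308.1000061035156], [322.6000061035156, 299.3999938964844], [330.8999938964844, 301.5], [328.70001220703125, 310.20001220703125]]
side wood [344 305   8  11  68] [348.  310.1] [[344.0, 305.0], [351.0, 305.0], [351.0, 315.0], [344.0, 315.0]]
side wood [314 312  39  34 929] [332.7 329. ] [[311.6000061035156, 338.3999938964844], [317.8999938964844, 310.79998779296875], [353.70001220703125, 319.0], [347.5, 346.6000061035156]]
```

View pics/topc.png

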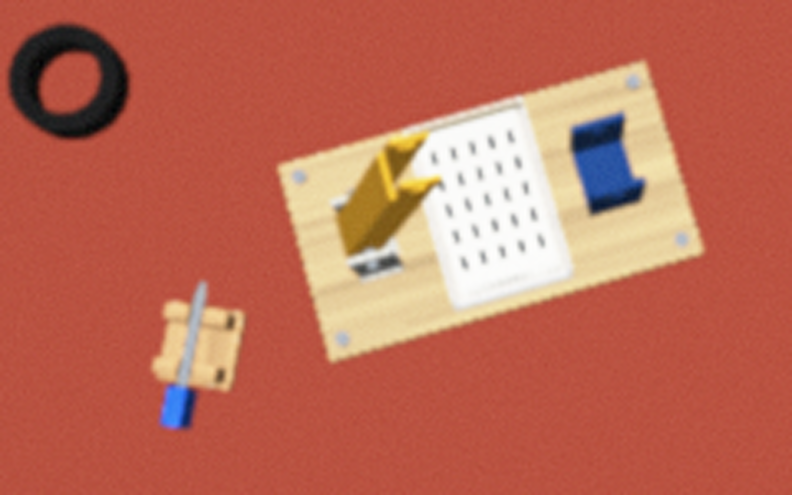

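View pics/sidec.png

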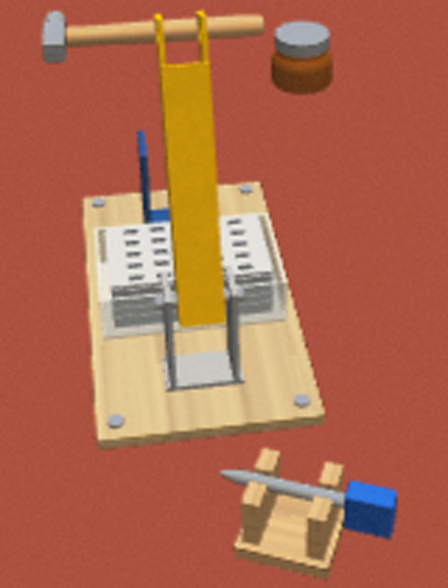

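Run:
```python
from h import *
s,d=pickle.load(open("f0.pkl","rb"))
T=lambda x,y:(x/3.3+150-.35,y/3.3+130-.35)
S=lambda x,y:(x/2.8+230-.35,y/2.8+140-.35)
t,si=d["top"],d["side"]
c=[onz(t,T(*p),12)[:2] for p in((278,164),(645,62),(703,252),(330,361))]
c=np.array(c);print("corners",c.round(1).tolist(),[np.linalg.norm(c[i]-c[(i+1)%4]).round(1) for i in range(4)])
ctr=c.mean(0);v=(c[0]-c[1])+(c[3]-c[2]);w=(c[0]-c[3])+(c[1]-c[2])
print("ctr",ctr,"yaw",np.degrees(np.arctan2(-v[0],v[1])),np.degrees(np.arctan2(w[1],w[0])))
sc=np.array([onz(t,T(*p),12)[:2] for p in((299,176),(632,81),(682,240),(342,339))]);print("screws",sc.mean(0),np.linalg.norm(sc[0]-sc[1]),np.linalg.norm(sc[0]-sc[3]))
def tr(a,b): return tri([ray(t,T(*a)),ray(si,S(*b))])
for n,a,b in(("tip",(203,283),(222,475)),("rod0",(185,386),(344,495)),("barfarTip",(428,134),(159,13)),("barnearTip",(440,180),(202,12)),("faceend far",(388,150),(165,66)),("faceend near",(396,198),(208,64)),):
    X,e=tr(a,b);print(n,X.round(1),np.round(e,1))
for n,p in(("farcheek",((572,127),(623,115))),("nearcheek",((590,213),(643,192)))):
    print(n,[onz(t,T(*q),102).round(1)[:2] for q in p])
print("handle top",[onz(t,T(*q),58).round(1)[:2] for q in((167,386),(196,389),(190,416),(163,413))])
```

```text
corners [[616.9, 241.3], [695.7, -67.7], [532.9, -109.8], [451.8, 198.8]] [np.float64(318.9), np.float64(168.2), np.float64(319.0), np.float64(170.4)]
ctr [574.32897989  65.65325469] yaw 14.517119492291862 14.478353454666173
screws [574.67840786  65.94190491] 289.49415652518917 141.0801456372465
tip [513.7 295.5  46.3] [1. 1.]
rod0 [431.8 308.3  50.2] [0.9 0.9]
barfarTip [579.4  94.6 287. ] [1.9 1.9]
barnearTip [549.2  87.3 285.4] [1. 1.]
faceend far [573.  123.9 261.2] [3.3 3.3]
faceend near [541.6 119.  261.3] [1.4 1.4]
farcheek [array([622.5,  -3.6]), array([631. , -43.8])]
nearcheek [array([554. , -15.6]), array([569.3, -57.3])]
handle top [array([432.6, 320.6]), array([429.6, 297.8]), array([408.6, 302.3]), array([411.6, 323.5])]
```

Board centre is about (574, 66) with yaw 14.5°, the bar angle is about 1.22 rad, and the hinge is at board y = +100. I'll move behind the bar with the jaws shut.

>>> arm_command --series '[0.0463,-0.0483,0.004,0,0,0.0363,0.0463,-0.0483,0.004,0,0,0.0363,0.0463,-0.0483,0.004,0,0,0.0363,0.0463,-0.0483,0.004,0,0,0.0363,0.0463,-0.0483,0.004,0,0,0.0363,0.0463,-0.0483,0.004,0,0,0.0363,0.0463,-0.0483,0.004,0,0,0.0363,0.0463,-0.0483,0.004,0,0,0.0363,0.0463,-0.0483,0.004,0,0,0.0363,0.0463,-0.0483,0.004,0,0,0.0363,0.0463,-0.0483,0.004,0,0,0.0363,0.0463,-0.0483,0.004,0,0,0.0363,0.0463,-0.0483,0.004,0,0,0.0363,0.0463,-0.0483,0.004,0,0,0.0363,0.0463,-0.0483,0.004,0,0,0.0363,0.0463,-0.0483,0.004,0,0,0.0363,0.0463,-0.0483,0.004,0,0,0.0363,0.0463,-0.0483,0.004,0,0,0.0363,0.0463,-0.0483,0.004,0,0,0.0363,0.0463,-0.0483,0.004,0,0,0.0363]' --hand 0 --newtons 20

```text
time_s: 1.82
ee_pos: [550.6, 158.7, 256.7]
ee_rot: [180.0, -0.0, -165.5]
force: [0.6, 0.3, -0.3]
gripper_width: 0.2
```

Run:
```python
from h import *
bx=np.array([np.cos(np.radians(14.5)),np.sin(np.radians(14.5))]);by=np.array([-bx[1],bx[0]])
C=np.array([574.5,65.8])
r=165;pts=[]
p0=np.array([550.6,158.7,256.7])
for th in np.linspace(1.25,0.06,24):
    y=100-r*np.cos(th)+(16-1)*np.sin(th)+13.5;z=85+r*np.sin(th)+(16-1)*np.cos(th)+11
    pts.append([*(C+by*y),z])
pts=np.array(pts);P=np.vstack([p0,p0+(pts[0]-p0)/2,pts])
D=np.diff(P,axis=0)/400
for a,p in zip(D.round(3),P[1:].round(1)):print(a.tolist(),p)
```

```text
[0.006, -0.025, 0.001] [553.1 148.9 257. ]
[0.006, -0.025, 0.001] [555.5 139.1 257.3]
[0.005, -0.02, -0.005] [557.6 131.1 255.1]
[0.005, -0.02, -0.006] [559.7 123.2 252.5]
[0.005, -0.019, -0.008] [561.7 115.4 249.5]
[0.005, -0.019, -0.009] [563.6 107.8 246.1]
[0.005, -0.019, -0.01] [565.6 100.4 242.3]
[0.005, -0.018, -0.011] [567.4  93.1 238.1]
[0.005, -0.018, -0.011] [569.2  86.1 233.5]
[0.004, -0.017, -0.012] [571.   79.4 228.5]
[0.004, -0.016, -0.013] [572.7  72.9 223.2]
[0.004, -0.016, -0.014] [574.3  66.6 217.5]
[0.004, -0.015, -0.015] [575.8  60.7 211.5]
[0.004, -0.014, -0.016] [577.3  55.1 205.2]
[0.003, -0.013, -0.016] [578.6  49.8 198.6]
[0.003, -0.012, -0.017] [579.9  44.8 191.8]
[0.003, -0.012, -0.018] [581.1  40.2 184.6]
[0.003, -0.011, -0.018] [582.2  35.9 177.3]
[0.003, -0.01, -0.019] [583.2  32.  169.7]
[0.002, -0.009, -0.019] [584.1  28.5 161.9]
[0.002, -0.008, -0.02] [584.9  25.4 154. ]
[0.002, -0.007, -0.02] [585.6  22.7 145.9]
[0.001, -0.006, -0.021] [586.2  20.4 137.7]
[0.001, -0.005, -0.021] [586.7  18.6 129.3]
[0.001, -0.004, -0.021] [587.1  17.1 120.9]
```

>>> arm_command --series '[0.006,-0.025,0.001,0,0,0,0.006,-0.025,0.001,0,0,0,0.005,-0.02,-0.005,0,0,0,0.005,-0.02,-0.006,0,0,0,0.005,-0.019,-0.008,0,0,0,0.005,-0.019,-0.009,0,0,0,0.005,-0.019,-0.01,0,0,0,0.005,-0.018,-0.011,0,0,0,0.005,-0.018,-0.011,0,0,0,0.004,-0.017,-0.012,0,0,0,0.004,-0.016,-0.013,0,0,0,0.004,-0.016,-0.014,0,0,0,0.004,-0.015,-0.015,0,0,0,0.004,-0.014,-0.016,0,0,0,0.003,-0.013,-0.016,0,0,0,0.003,-0.012,-0.017,0,0,0]'

```text
time_s: 3.15
ee_pos: [579.5, 44.8, 191.9]
ee_rot: [-180.0, 0.0, -165.5]
force: [0.4, -0.0, 2.4]
gripper_width: 0.3
```

>>> arm_command --series '[0.003,-0.012,-0.018,0,0,0,0.003,-0.011,-0.018,0,0,0,0.003,-0.01,-0.019,0,0,0,0.002,-0.009,-0.019,0,0,0,0.002,-0.008,-0.02,0,0,0,0.002,-0.007,-0.02,0,0,0,0.001,-0.006,-0.021,0,0,0,0.001,-0.005,-0.021,0,0,0,0.001,-0.004,-0.021,0,0,0,0,0,-0.01,0,0,0,0,0,-0.008,0,0,0,0,0,-0.002,0,0,0]'

```text
time_s: 4.15
ee_pos: [586.0, 16.7, 113.0]
ee_rot: [180.0, -0.1, -165.5]
force: [-1.7, -0.3, 0.1]
gripper_width: 0.5
```

Run:
```python
from workcell import env, grab_frame
import cv2
f=grab_frame("side");cv2.imwrite("pics/side1.png",cv2.resize(f["frame"][140:350,230:390],None,fx=2.8,fy=2.8,interpolation=cv2.INTER_CUBIC)[:,:,::-1])
print(env.state()["force"])
```

```text
[0.10099796 0.34760109 0.15349284]
```

View pics/side1.png

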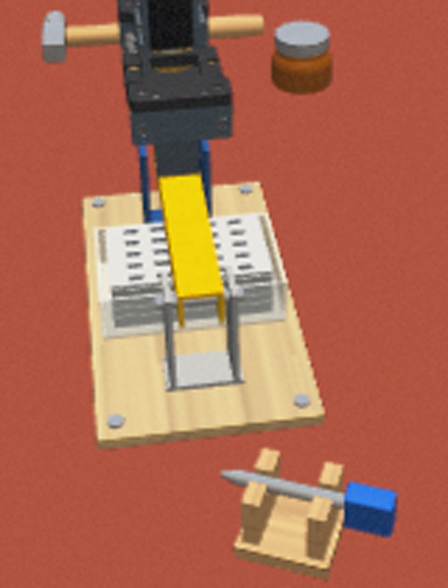

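The bar now lies between the cheeks, nearly down: the side crop shows it running from (190,290) into the clevis at (180,160). I'll press it gently onto its stop.

>>> arm_command --series '[0,0,-0.003,0,0,0,0,0,-0.003,0,0,0,0,0,0,0,0,0,0,0,0,0,0,0]'

```text
time_s: 4.53
ee_pos: [586.6, 16.8, 112.3]
ee_rot: [180.0, 0.0, -165.5]
force: [-2.1, 0.3, 5.5]
gripper_width: 0.4
```

>>> arm_command --series '[0,0,-0.005,0,0,0,0,0,-0.005,0,0,0,0,0,0,0,0,0,0,0,0,0,0,0]'

```text
time_s: 4.87
ee_pos: [586.7, 16.8, 112.0]
ee_rot: [-180.0, 0.2, -165.5]
force: [-7.9, 0.0, 24.8]
gripper_width: 0.2
```

The bar is hard on its stop (25 N with no further travel). I'll lift off and move above the pin.

>>> arm_command --series '[0,0,0.03,0,0,0,0,0,0.04,0,0,0,0,0,0.04,0,0,0,0,0,0.04,0,0,0,-0.0314,0.0525,0.01,0,0,-0.0365,-0.0314,0.0525,0.01,0,0,-0.0365,-0.0314,0.0525,0.01,0,0,-0.0365,-0.0314,0.0525,0.01,0,0,-0.0365,-0.0314,0.0525,0.01,0,0,-0.0365,-0.0314,0.0525,0.01,0,0,-0.0365,-0.0314,0.0525,0,0,0,-0.0365,-0.0314,0.0525,0,0,0,-0.0365,-0.0314,0.0525,0,0,0,-0.0365,-0.0314,0.0525,0,0,0,-0.0365,-0.0314,0.0525,0,0,0,-0.0365,-0.0314,0.0525,0,0,0,-0.0365,-0.0314,0.0525,0,0,0,-0.0365,-0.0314,0.0525,0,0,0,-0.0365,0,0,0,0,0,0,0,0,0,0,0,0]' --hand 0.7

```text
time_s: 6.53
ee_pos: [410.1, 311.4, 191.2]
ee_rot: [-180.0, 0.0, 171.6]
force: [0.1, -0.6, -0.4]
gripper_width: 64.0
```

Run:
```python
from workcell import env, grab_frame
import cv2,pickle
d={};s=env.state()
for n in("wrist","top"):
    d[n]=grab_frame(n)
pickle.dump((s,d),open("f1.pkl","wb"))
cv2.imwrite("pics/w1.png",d["wrist"]["frame"][:,:,::-1])
cv2.imwrite("pics/top1.png",cv2.resize(d["top"]["frame"][130:280,180:380],None,fx=4,fy=4,interpolation=cv2.INTER_CUBIC)[:,:,::-1])
print(s["ee_pos"],s["ee_rot"])
```

```text
[410.10461063 311.39591301 191.22705221] [-1.79999151e+02  1.23219252e-02  1.71631836e+02]
```

View pics/w1.png

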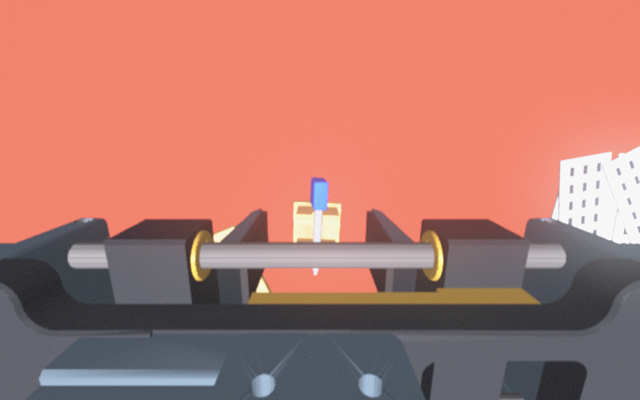

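View pics/top1.png

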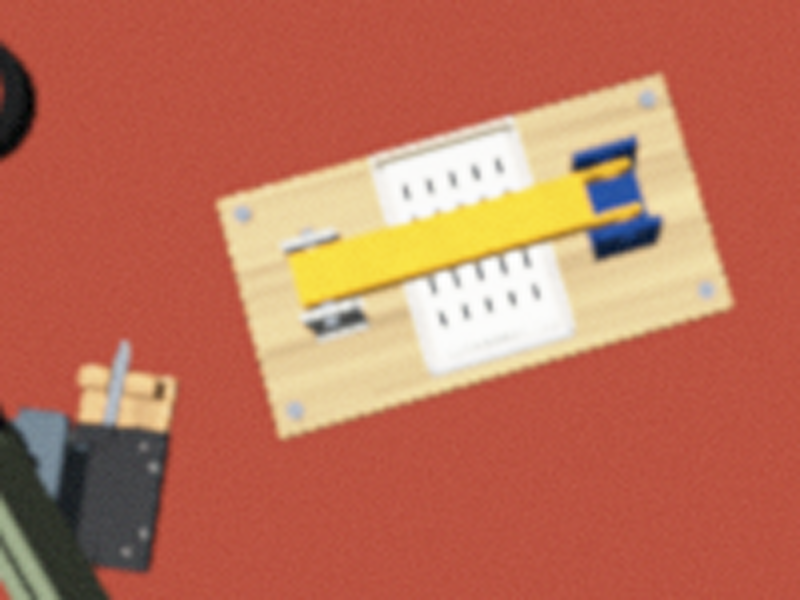

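The bar is down with its flanges between the blue cheeks (top crop (610,190)). In the wrist view the handle is at about (319,194) and the rod tip at about (315,273). Next I'll measure the handle, and use the bar and cheeks to get the clevis axis.

Run:
```python
from h import *
s,d=pickle.load(open("f1.pkl","rb"))
w=d["wrist"];h=cv2.cvtColor(w["frame"],cv2.COLOR_RGB2HSV)
m=cv2.inRange(h,(105,150,60),(130,255,255));m[:150]=0;m[240:]=0;m[:,:280]=0;m[:,360:]=0
p=np.argwhere(m)[:,::-1].astype(np.float32);print(len(p),p.min(0),p.max(0))
for y in range(int(p[:,1].min()),int(p[:,1].max())+1,3):
    r=p[p[:,1]==y,0]; print(y,r.min(),r.max(),h[y,int(r.mean())].tolist())
cv2.imwrite("pics/w1c.png",cv2.resize(w["frame"][165:285,270:370],None,fx=5,fy=5,interpolation=cv2.INTER_CUBIC)[:,:,::-1])
for uv in((319,210),(315,273)):print(onz(w,uv,45,s))
f=pickle.load(open("f0.pkl","rb"))[1]["side"]
```

```text
Traceback (most recent call last):
ValueError: zero-size array to reduction operation minimum which has no identity
```

Run:
```python
from h import *
s,d=pickle.load(open("f1.pkl","rb"))
w=d["wrist"];h=cv2.cvtColor(w["frame"],cv2.COLOR_RGB2HSV)
print(h[180:212:6,319].tolist(),w["frame"].dtype,w["frame"][190,319])
m=cv2.inRange(h,(95,100,40),(135,255,255));k=np.zeros_like(m);k[150:240,280:360]=1;m=m*k
p=np.argwhere(m)[:,::-1];print(len(p))
for y in range(int(p[:,1].min()),int(p[:,1].max())+1,3):
    r=p[p[:,1]==y,0]; print(y,r.min(),r.max())
cv2.imwrite("pics/w1c.png",cv2.resize(w["frame"][165:285,270:370],None,fx=5,fy=5,interpolation=cv2.INTER_CUBIC)[:,:,::-1])
```

```text
[[131, 110, 172], [104, 109, 247], [105, 113, 247], [106, 114, 247], [106, 118, 247], [118, 26, 246]] uint8 [137 196 247]
442
179 312 322
182 312 327
185 312 326
188 312 326
191 312 326
194 312 326
197 311 326
200 311 326
203 312 325
206 313 325
209 323 324
```

View pics/w1c.png

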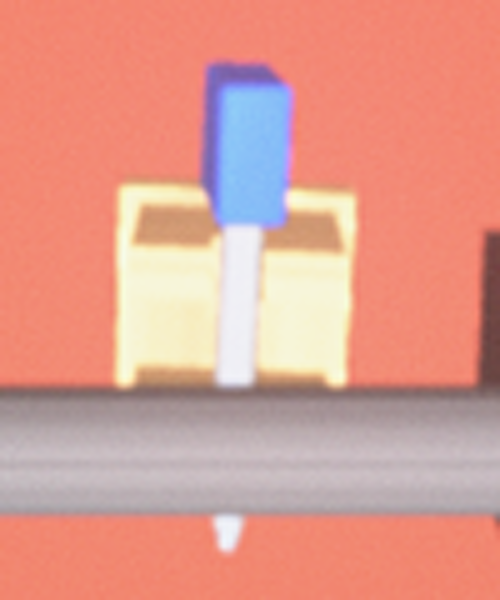

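Run:
```python
from h import *
s,d=pickle.load(open("f1.pkl","rb"))
w=d["wrist"];U=lambda x,y:(270+x/5-.4,165+y/5-.4)
q=np.array([onz(w,U(*p),58,s)[:2] for p in((219,86),(292,88),(286,226),(216,222))]);print(q.round(1).tolist(),q.mean(0))
v=q[2]+q[3]-q[0]-q[1];print("yaw handle",np.degrees(np.arctan2(v[1],v[0])),np.linalg.norm(v)/2)
tip=onz(w,U(228,551),45,s);r0=onz(w,U(242,226),45,s);print(tip,r0)
v=tip[:2]-q.mean(0);print("yaw",np.degrees(np.arctan2(v[1],v[0])),np.linalg.norm(v))
# clevis/bar in top image
t=d["top"];T=lambda x,y:(180+x/4-.4,130+y/4-.4)
bx=np.array([np.cos(np.radians(14.5)),np.sin(np.radians(14.5))]);by=np.array([-bx[1],bx[0]]);C=np.array([574.5,65.8])
def B(n,p,z):
    X=onz(t,p,z)[:2]-C;print(n,(X@bx).round(1),(X@by).round(1))
for p in((289,256),(305,307)):B("bar face hinge end",T(*p),101)
for p in((584,173),(596,228)):B("bar face clevis end",T(*p),101)
for p in((572,158),(635,139),(592,232),(660,218)):B("cheek top",T(*p),102)
c=np.array([onz(t,T(*p),12)[:2] for p in((217,201),(662,74),(732,304),(280,438))])
print(c.mean(0),np.degrees(np.arctan2(*(-(c[0]-c[1]+c[3]-c[2])*[1,-1]))))
cl=np.append(C-100*by,85);print("clevis",cl,"near cheek hole",cl[:2]-30*bx)
```

```text
[[398.4, 309.8], [401.2, 325.3], [431.8, 319.8], [428.6, 304.6]] [414.99420698 314.87856731]
yaw handle -9.986605372203678 30.837091640802264
[515.99939912 294.32159919  45.        ] [434.17489853 309.69341405  45.        ]
yaw -11.50393792582899 103.0758835929499
bar face hinge end 15.9 114.2
bar face hinge end -18.8 112.9
bar face clevis end 15.5 -82.3
bar face clevis end -21.2 -79.6
cheek top 26.9 -77.5
cheek top 27.7 -120.2
cheek top -23.2 -76.4
cheek top -26.6 -120.9
[574.4688426   65.75299636] 14.832764351905485
clevis [599.53800041 -31.01476404  85.        ] near cheek hole [570.49357119 -38.52616416]
```

>>> arm_command --series '[0.003,0.003,-0.06,0,0,-0.018,0.003,0.003,-0.06,0,0,-0.018,0,0,-0.06,0,0,0,0,0,-0.06,0,0,0,0,0,-0.06,0,0,0,0,0,-0.06,0,0,0,0,0,-0.028,0,0,0,0,0,0,0,0,0,0,0,0,0,0,0]'

```text
time_s: 7.38
ee_pos: [413.5, 312.2, 35.9]
ee_rot: [-180.0, -0.0, 169.8]
force: [-0.2, -0.1, 0.2]
gripper_width: 63.8
```

>>> arm_command --series '[0,0,0,0,0,0,0,0,0,0,0,0,0,0,0,0,0,0,0,0,0,0,0,0,0,0,0,0,0,0,0,0,0,0,0,0,0,0,0,0,0,0,0,0,0,0,0,0,0,0,0,0,0,0]' --hand 0 --newtons 30

```text
time_s: 8.13
ee_pos: [413.0, 313.1, 36.2]
ee_rot: [180.0, 0.0, 169.9]
force: [-0.5, 0.5, 0.6]
gripper_width: 16.0
```

Gripped at 16.0 mm. I'll lift straight up and check.

>>> arm_command --series '[0,0,0.02,0,0,0,0,0,0.03,0,0,0,0,0,0.04,0,0,0,0,0,0.05,0,0,0,0,0,0.06,0,0,0,0,0,0.06,0,0,0,0,0,0.06,0,0,0,0,0,0.03,0,0,0,0,0,0,0,0,0,0,0,0,0,0,0]'

```text
time_s: 8.97
ee_pos: [413.0, 313.0, 176.7]
ee_rot: [179.9, 0.0, 169.8]
force: [-0.2, 0.1, -0.9]
gripper_width: 15.8
```

Run:
```python
from workcell import env, grab_frame
import cv2,pickle
from h import *
d={};s=env.state()
for n in("wrist","top","side"):
    d[n]=grab_frame(n)
pickle.dump((s,d),open("f2.pkl","wb"))
print(s["ee_pos"],s["ee_rot"])
p=s["ee_pos"]+[80,-14,10]
a,b=proj(d["side"],p).astype(int),proj(d["top"],p).astype(int);print(a,b)
cv2.imwrite("pics/w2.png",d["wrist"]["frame"][:,:,::-1])
A=d["side"]["frame"][a[1]-50:a[1]+50,a[0]-65:a[0]+65];Bq=d["top"]["frame"][b[1]-50:b[1]+50,b[0]-65:b[0]+65]
cv2.imwrite("pics/st2.png",cv2.resize(np.vstack([A,Bq]),None,fx=3,fy=3,interpolation=cv2.INTER_CUBIC)[:,:,::-1])
```

```text
[413.00246872 313.03446768 176.67970024] [1.79947412e+02 4.43178851e-02 1.69849205e+02]
[318 253] [196 217]
```

View pics/st2.png

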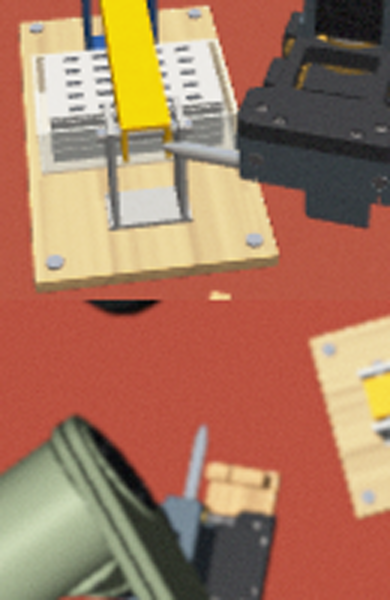

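View pics/w2.png

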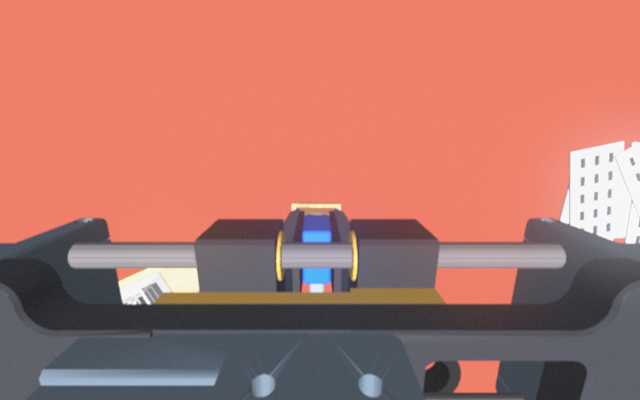

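Run:
```python
from h import *
s,d=pickle.load(open("f2.pkl","rb"))
S=lambda x,y:(253+x/3-.33,203+y/3-.33);T=lambda x,y:(131+x/3-.33,167+y/3-.33)
X,e=tri([ray(d["side"],S(164,148)),ray(d["top"],T(204,127))]);print(X,e)
p=s["ee_pos"];v=X-p;print(v,np.degrees(np.arctan2(v[1],v[0])),np.hypot(*v[:2]))
# compare with expected
E=p+[105*.9843,-105*.1765,8.8]
print(E,proj(d["side"],E),S(164,148),proj(d["top"],E),T(204,127))
# rod line in side: expected projection midpoints if level
M=E-50*np.array([.984,-.1765,0]);print((proj(d["side"],M)-[253-.33,203-.33])*3)
```

```text
[513.11424747 295.68546672 184.77204495] [np.float64(0.931368113850208), np.float64(0.9313681138503028)]
[100.11177875 -17.34900097   8.09234472] -9.831504055924968 101.60391763349675
[516.35396872 294.50196768 185.47970024] [304.98229641 251.03272916] (307.3366666666667, 252.00333333333333) [199.13671715 207.99058823] (198.67, 209.00333333333333)
[242.44453402 160.71211062]
```

>>> arm_command --series '[0.0044,-0.048,0,0,0,0.0276,0.0044,-0.048,0,0,0,0.0276,0.0044,-0.048,0,0,0,0.0276,0.0044,-0.048,0,0,0,0.0276,0.0044,-0.048,0,0,0,0.0276,0.0044,-0.048,0,0,0,0.0276,0.0044,-0.048,0,0,0,0.0276,0.0044,-0.048,0,0,0,0.0276,0.0044,-0.048,0,0,0,0.0276,0.0044,-0.048,0,0,0,0.0276,0.0044,-0.048,0,0,0,0.0276,0.0044,-0.048,0,0,0,0.0276,0.0044,-0.048,0,0,0,0.0276,0.0044,-0.048,0,0,0,0.0276,0.0044,-0.048,0,0,0,0.0276,0.0044,-0.048,0,0,0,0.0276,0.0044,-0.048,0,0,0,0.0276,0.0044,-0.048,0,0,0,0.0276,0.0044,-0.048,0,0,0,0.0276,0.0044,-0.048,0,0,0,0.0276]'

```text
time_s: 10.78
ee_pos: [447.5, -71.8, 175.0]
ee_rot: [179.9, -0.1, -165.3]
force: [-0.2, 0.3, -0.7]
gripper_width: 15.9
```

>>> arm_command --series '[0,0,-0.03,0,0,0,0,0,-0.04,0,0,0,0,0,-0.04,0,0,0,0,0,-0.04,0,0,0,0,0,-0.04,0,0,0,0,0,-0.03,0,0,0,0,0,-0.02,0,0,0,0,0,-0.01,0,0,0,0,0,0,0,0,0,0,0,0,0,0,0]'

```text
time_s: 11.62
ee_pos: [448.4, -71.0, 76.2]
ee_rot: [180.0, -0.0, -165.3]
force: [-0.6, -0.3, -0.6]
gripper_width: 15.6
```

Run:
```python
from workcell import env, grab_frame
from h import *
d={};s=env.state()
for n in("wrist","top","side"):
    d[n]=grab_frame(n)
pickle.dump((s,d),open("f3.pkl","wb"))
print(s["ee_pos"],s["ee_rot"],s["force"])
p=np.array([575,-37,85])
a,b=proj(d["side"],p).astype(int),proj(d["top"],p).astype(int);print(a,b)
cv2.imwrite("pics/w3.png",d["wrist"]["frame"][:,:,::-1])
A=d["side"]["frame"][a[1]-40:a[1]+40,a[0]-65:a[0]+65];Bq=d["top"]["frame"][b[1]-25:b[1]+55,b[0]-65:b[0]+65]
cv2.imwrite("pics/s3.png",cv2.resize(A,None,fx=6,fy=6,interpolation=cv2.INTER_CUBIC)[:,:,::-1])
cv2.imwrite("pics/t3.png",cv2.resize(Bq,None,fx=6,fy=6,interpolation=cv2.INTER_CUBIC)[:,:,::-1])
```

```text
[448.36410471 -70.98714751  76.19187792] [ 1.79992183e+02 -6.92474493e-03 -1.65311274e+02] [-0.63615658 -0.263927   -0.61492628]
[300 195] [336 187]
```

View pics/s3.png

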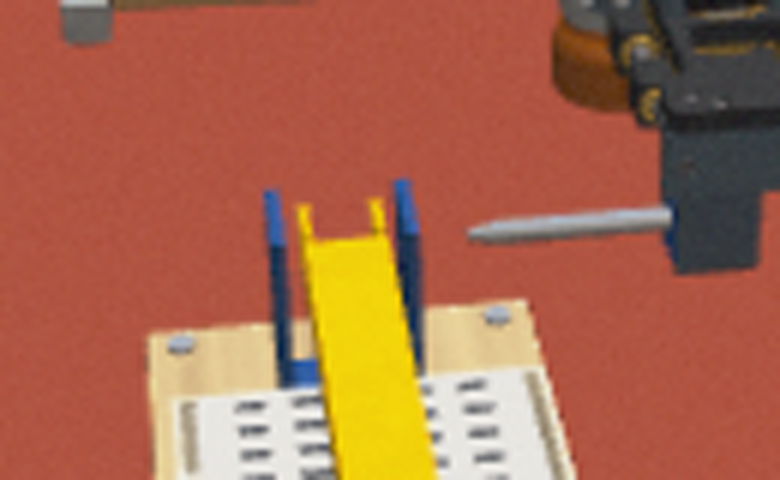

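View pics/t3.png

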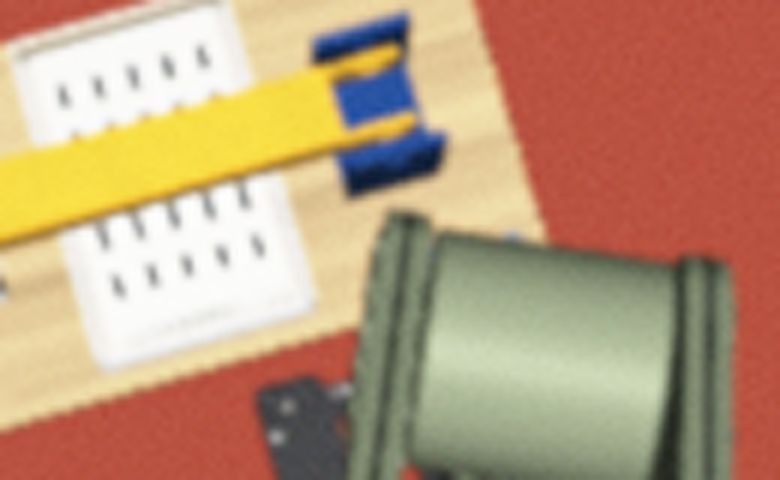

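View pics/w3.png

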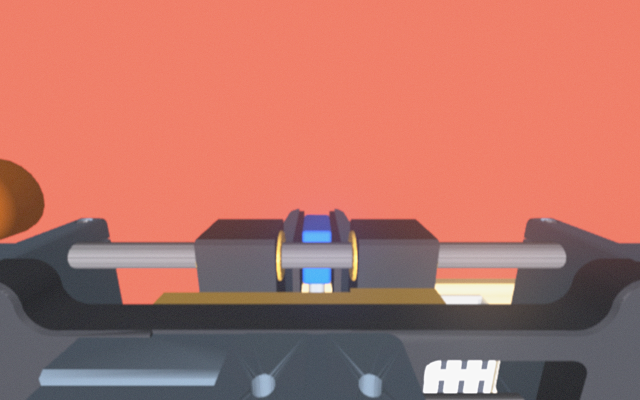

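The top view of the pin is blocked by the arm. In the side crop the rod tip is at (470,235), and the near cheek's top edge runs from (402,182) to (410,235). I'll check whether these line up with what I expect.

Run:
```python
from h import *
s,d=pickle.load(open("f3.pkl","rb"))
yaw=np.radians(14.7);bx=np.array([np.cos(yaw),np.sin(yaw),0]);by=np.array([-bx[1],bx[0],0]);bz=np.array([0,0,1.])
cl=np.array([574.5,65.8,85])-100*by;print(cl)
o=np.array([300-65,195-40]);P=lambda X:((proj(d["side"],X)-o+.42)*6).round(0)
for x in(-30,-24,24,30):
    print("cheek top",x,P(cl+x*bx-22*by+17*bz),P(cl+x*bx+22*by+17*bz))
print("flange ends -y top?",P(cl-17*bx-12*by+16*bz),P(cl+17*bx-12*by+16*bz))
print("face end",P(cl-17*bx+20*by+16*bz),P(cl+17*bx+20*by+16*bz))
print("near hole",P(cl-30*bx))
p=s["ee_pos"];tip=p+102*bx+8.8*bz
print("exp tip",P(tip),"rod back",P(tip-75*bx), "per mm z",(P(tip+10*bz)-P(tip))/10,"per mm y",(P(tip+10*by)-P(tip))/10,(P(tip+10*bx)-P(tip))/10)
v=p-cl;print("tcp in clevis",v@bx,v@by,v@bz)
```

```text
[599.87579446 -30.92677528  85.        ]
cheek top -30 [400. 183.] [413. 238.]
cheek top -24 [386. 184.] [398. 240.]
cheek top 24 [270. 194.] [278. 250.]
cheek top 30 [256. 195.] [263. 251.]
flange ends -y top? [372. 200.] [289. 207.]
face end [380. 241.] [295. 248.]
near hole [407. 245.]
exp tip [467. 240.] rod back [645. 224.] per mm z [-0.1 -2.1] per mm y [0.3 1.3] [-2.4  0.2]
tcp in clevis -156.71800937620054 -0.3018112501834622 -8.808122079025509
```

>>> arm_command --series '[0.0121,0.0032,0,0,0,0,0.0121,0.0032,0,0,0,0,0.0121,0.0032,0,0,0,0,0.0121,0.0032,0,0,0,0,0.0121,0.0032,0,0,0,0,0.0121,0.0032,0,0,0,0,0.0121,0.0032,0,0,0,0,0,0,0,0,0,0,0,0,0,0,0,0]'

```text
time_s: 12.52
ee_pos: [482.3, -61.9, 76.1]
ee_rot: [180.0, -0.0, -165.3]
force: [0.3, -0.6, -0.9]
gripper_width: 15.9
```

```bash
cat > look.py <<'E'
import sys
from workcell import env, grab_frame
from h import *
n=sys.argv[1];s=env.state();f=grab_frame("side")
print(s["ee_pos"].round(2),s["ee_rot"].round(2),s["force"].round(1),s["torque"].round(2),s["gripper_width"])
cv2.imwrite(f"pics/{n}.png",cv2.resize(f["frame"][155:235,235:365],None,fx=6,fy=6,interpolation=cv2.INTER_CUBIC)[:,:,::-1])
E
python3 look.py s4
```

```text
[482.29 -61.93  76.05] [ 1.7999e+02 -2.0000e-02 -1.6530e+02] [ 0.3 -0.6 -0.9] [0.04 0.05 0.06] 15.937007508048003
```

View pics/s4.png

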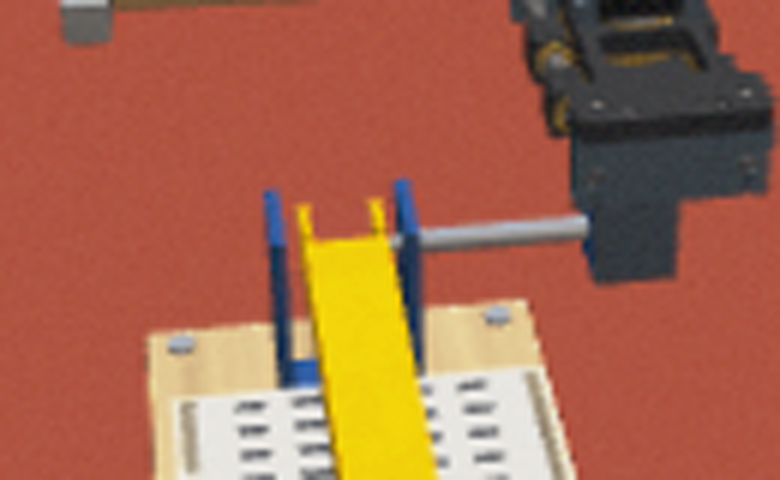

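The tip is through the near cheek, visible at (395,241) between cheek and flange, with no contact force. I'll keep going, slower.

>>> arm_command --series '[0.0097,0.0025,0,0,0,0,0.0097,0.0025,0,0,0,0,0.0097,0.0025,0,0,0,0,0.0097,0.0025,0,0,0,0,0.0097,0.0025,0,0,0,0,0,0,0,0,0,0]'

```text
time_s: 13.07
ee_pos: [502.6, -56.9, 76.2]
ee_rot: [-180.0, 0.1, -165.3]
force: [-0.0, -0.1, -1.1]
gripper_width: 15.8
```

```bash
python3 look.py s5
```

```text
[502.64 -56.89  76.24] [-1.7999e+02  6.0000e-02 -1.6530e+02] [-0.  -0.1 -1.1] [ 0.02  0.02 -0.03] 15.767557800331694
```

View pics/s5.png

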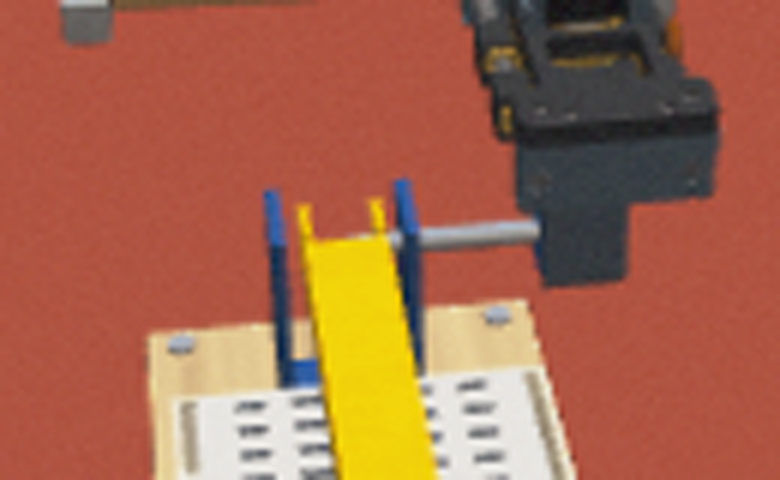

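>>> arm_command --series '[0.0097,0.0025,0,0,0,0,0.0097,0.0025,0,0,0,0,0.0097,0.0025,0,0,0,0,0.0097,0.0025,0,0,0,0,0.0097,0.0025,0,0,0,0,0,0,0,0,0,0]'

```text
time_s: 13.62
ee_pos: [522.0, -51.9, 76.2]
ee_rot: [-180.0, 0.1, -165.3]
force: [1.1, -0.1, -0.7]
gripper_width: 16.2
```

>>> arm_command --series '[0.0097,0.0025,0,0,0,0,0.0097,0.0025,0,0,0,0,0.0097,0.0025,0,0,0,0,0.0097,0.0025,0,0,0,0,0.0097,0.0025,0,0,0,0,0,0,0,0,0,0]'

```text
time_s: 14.12
ee_pos: [541.4, -46.9, 76.2]
ee_rot: [-180.0, 0.1, -165.3]
force: [-0.1, 0.1, -1.1]
gripper_width: 15.7
```

```bash
python3 look.py s6
```

```text
[541.38 -46.88  76.22] [-1.7999e+02  6.0000e-02 -1.6530e+02] [-0.1  0.1 -1.1] [ 0.01  0.04 -0.  ] 15.737766357497744
```

View pics/s6.png

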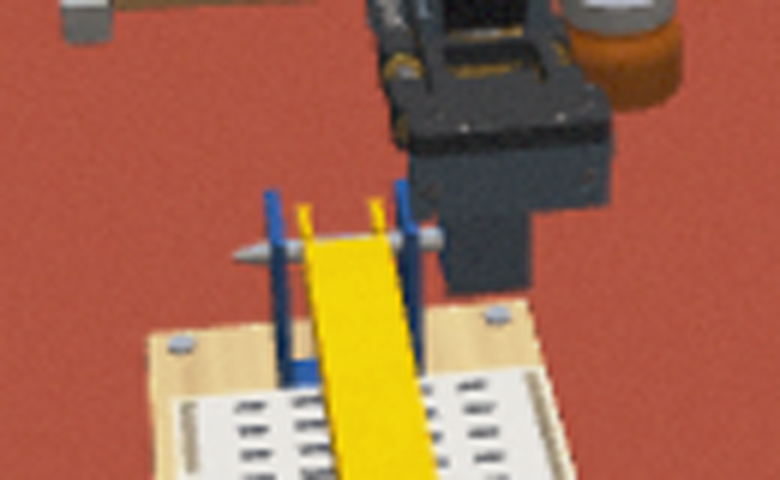

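The pin is through all four holes with no force, the tip showing at (235,255). I'll creep in until the handle meets the cheek.

>>> arm_command --series '[0.0048,0.0013,0,0,0,0,0.0048,0.0013,0,0,0,0,0.0048,0.0013,0,0,0,0,0.0048,0.0013,0,0,0,0,0,0,0,0,0,0]'

```text
time_s: 14.58
ee_pos: [548.5, -44.9, 76.2]
ee_rot: [-180.0, 0.0, -165.3]
force: [-0.8, 0.1, -0.6]
gripper_width: 16.0
```

>>> arm_command --series '[0.0048,0.0013,0,0,0,0,0.0024,0.0006,0,0,0,0,0.0024,0.0006,0,0,0,0,0,0,0,0,0,0]'

```text
time_s: 14.92
ee_pos: [551.6, -44.0, 76.1]
ee_rot: [180.0, -0.0, -165.3]
force: [-0.3, 0.3, -0.8]
gripper_width: 15.8
```

>>> arm_command --series '[0.0024,0.0006,0,0,0,0,0.0024,0.0006,0,0,0,0,0.0024,0.0006,0,0,0,0,0,0,0,0,0,0]'

```text
time_s: 15.25
ee_pos: [551.5, -43.9, 76.0]
ee_rot: [180.0, -0.4, -165.3]
force: [-7.8, -3.3, 5.3]
gripper_width: 15.8
```

```bash
python3 look.py s7
```

```text
[551.5  -43.93  75.99] [ 179.95   -0.41 -165.29] [-7.8 -3.3  5.3] [-0.57  1.26 -0.09] 15.774134591700038
```

View pics/s7.png

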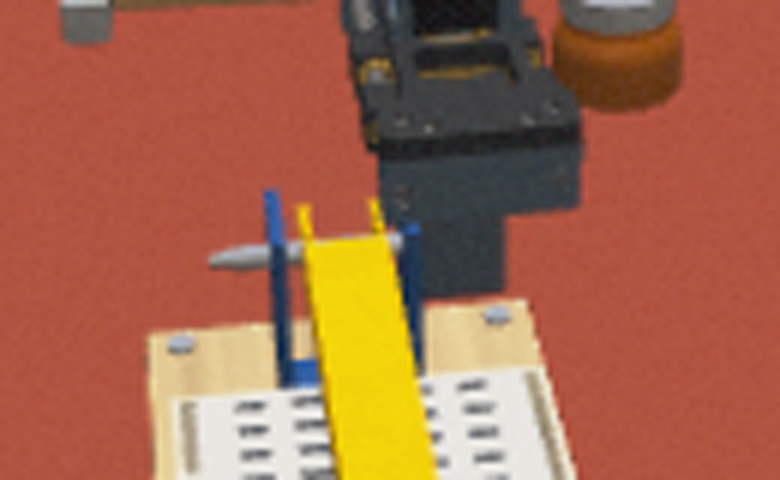

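Run:
```python
from h import *
s,d=pickle.load(open("f3.pkl","rb"))
yaw=np.radians(14.7);bx=np.array([np.cos(yaw),np.sin(yaw),0]);by=np.array([-bx[1],bx[0],0]);bz=np.array([0,0,1.])
cl=np.array([574.5,65.8,85])-100*by
o=np.array([235,155]);P=lambda X:((proj(d["side"],X)-o+.42)*6).round(1)
for x in(45,50,53,55):print(x,P(cl+x*bx))
for x in(-30,-24,24,30):print(x,P(cl+x*bx-22*by+17*bz),P(cl+x*bx+22*by+17*bz),P(cl+x*bx+22*by-40*bz))
im=cv2.imread("pics/s7.png");print([im[200,x].tolist() for x in range(255,295,4)])
print([(x,im[259,x].tolist()) for x in range(196,228,4)])
im=cv2.imread("pics/s3.png");print([(x,im[205,x].tolist()) for x in range(384,430,4)])
```

```text
45 [225.2 261.4]
50 [212.9 262.5]
53 [205.6 263.1]
55 [200.7 263.6]
-30 [400.1 182.9] [412.5 238.4] [416.6 355.4]
-24 [385.7 184.1] [397.6 239.7] [402.2 356.7]
24 [270.1 194. ] [278.1 250.1] [286.2 367.4]
30 [255.6 195.2] [263.1 251.4] [271.6 368.7]
[[66, 83, 177], [74, 83, 177], [111, 88, 130], [151, 94, 71], [160, 93, 52], [151, 92, 71], [123, 90, 118], [76, 84, 163], [59, 83, 185], [68, 87, 180]]
[(196, [67, 84, 177]), (200, [67, 85, 178]), (204, [76, 92, 179]), (208, [105, 118, 173]), (212, [140, 151, 162]), (216, [151, 157, 158]), (220, [151, 153, 156]), (224, [153, 154, 152])]
[(384, [56, 102, 192]), (388, [65, 75, 169]), (392, [70, 79, 163]), (396, [89, 67, 82]), (400, [125, 71, 24]), (404, [158, 94, 45]), (408, [166, 95, 61]), (412, [135, 89, 103]), (416, [90, 87, 154]), (420, [67, 85, 176]), (424, [62, 84, 180]), (428, [67, 86, 179])]
```

The tip is at column 208 and I expect about 209 when seated, so the handle is up against the cheek (8 N). I'll relax the push, then release.

>>> arm_command --series '[-0.0048,-0.0013,0,0,0,0,-0.0024,-0.0006,0,0,0,0,0,0,0,0,0,0]'

```text
time_s: 15.55
ee_pos: [551.6, -44.0, 76.1]
ee_rot: [180.0, -0.0, -165.3]
force: [-1.6, -0.2, -1.0]
gripper_width: 15.6
```

>>> arm_command --series '[0,0,0,0,0,0,0,0,0,0,0,0,0,0,0,0,0,0,0,0,0,0,0,0,0,0,0,0,0,0,0,0,0,0,0,0]' --hand 0.45

```text
time_s: 16.05
ee_pos: [553.0, -43.9, 76.5]
ee_rot: [-180.0, 0.1, -165.3]
force: [0.3, 0.5, 0.2]
gripper_width: 41.1
```

```bash
python3 look.py s8
```

```text
[553.   -43.88  76.54] [-1.7997e+02  1.4000e-01 -1.6531e+02] [0.3 0.5 0.2] [ 0.08  0.01 -0.01] 41.07376309488081
```

View pics/s8.png

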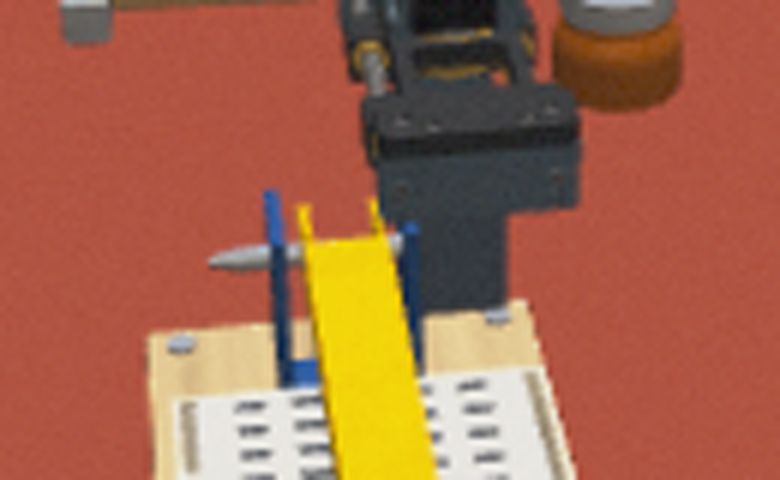

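The pin stayed in place after release. I'll lift straight up and back away.

>>> arm_command --series '[0,0,0.02,0,0,0,0,0,0.03,0,0,0,0,0,0.04,0,0,0,0,0,0.05,0,0,0,0,0,0.06,0,0,0,0,0,0.06,0,0,0,0,0,0.06,0,0,0,-0.05,-0.013,0.03,0,0,0,-0.06,-0.015,0,0,0,0,-0.06,-0.015,0,0,0,0,-0.06,-0.015,0,0,0,0,-0.06,-0.015,0,0,0,0,0,0,0,0,0,0,0,0,0,0,0,0]'

```text
time_s: 17.27
ee_pos: [435.6, -73.4, 217.2]
ee_rot: [-180.0, 0.1, -165.4]
force: [1.0, 0.1, 1.2]
gripper_width: 41.0
```

```bash
python3 look.py s9
python3 - <<'E'
from workcell import env, grab_frame
from h import *
f=grab_frame("top");pickle.dump(f,open("t9.pkl","wb"))
cv2.imwrite("pics/t9.png",cv2.resize(f["frame"][140:230,270:400],None,fx=6,fy=6,interpolation=cv2.INTER_CUBIC)[:,:,::-1])
cv2.imwrite("pics/t9full.png",f["frame"][:,:,::-1])
E
```

```text
[435.64 -73.38 217.24] [-1.7995e+02  1.4000e-01 -1.6537e+02] [1.  0.1 1.2] [ 0.03 -0.    0.07] 41.047389669346735
```

View pics/s9.png

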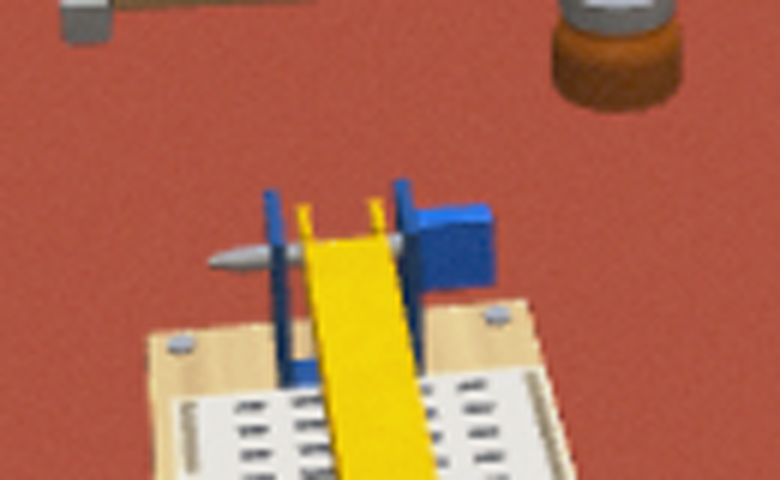

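View pics/t9.png

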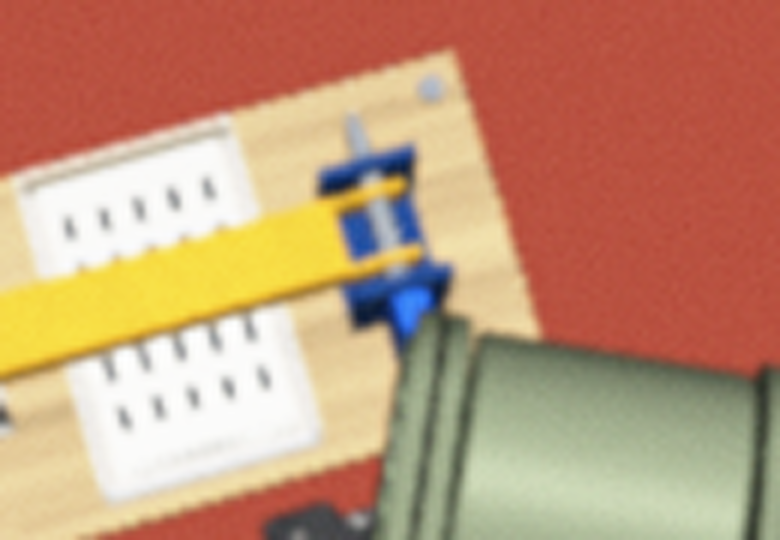

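View pics/t9full.png

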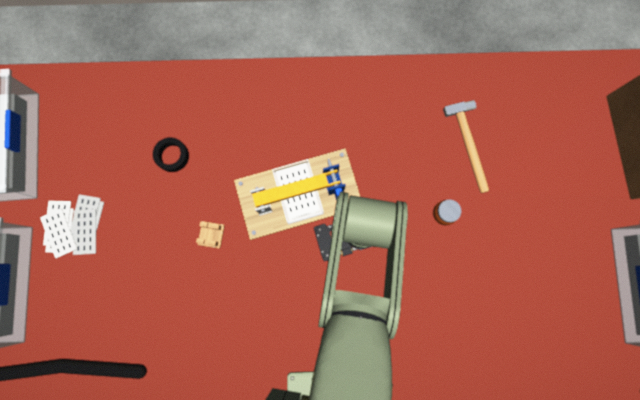

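Handle flush on the near cheek (side crop (415–495, 205–290)), the rod through all four holes with its tip at (210,260), and the bar down. The jar, tape and hammer are where they were. Handing in.

```bash
python3 -c "
from workcell import env
print(env.job_done())"
```

```text
the job is handed in; nothing more can be done
None
```

The job is done and handed in at about 17.5 s of the 64 s allowed; the hand-in reports no verdict.

- **Bar:** I swung it down with shut fingers and pressed it onto its stop. At 25 N it moved only 0.3 mm further.
- **Pin:** I took it from its rest, threaded it through all four holes with almost no side force, and pushed until the handle met the near cheek at about 8 N. Then I let go, lifted straight up and backed away.
- **Last checks:**
  - The final side view shows the handle up against the near cheek. The tip sticks out about as far as it should when seated: image column 208, where I expected about 209.
  - The final top view shows the rod across both flanges and the far cheek, with the bar level. By eye, the jar, tape and hammer are where they were.
- **Disagreements:** In the side view, the clevis appeared about 3 mm nearer the robot than I worked out from the top view, roughly what the calibration error allows. I corrected for this when checking the tip. In the last top view the arm hid part of the handle, so the flush fit rests on the side view and the contact force.

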